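# Park the filling knife and hold the candle block hole-up

## Robot

A 6-joint arm with a two-finger parallel gripper is mounted at the origin on the work surface. World frame = base frame: x ahead of the robot, y to its left, z up, the work surface at z = 0. Lengths are in mm, angles in rad, forces in N, time in s.
With the tool pointing down it reaches from about 300 to 775 mm from the base axis. Payload 14.6 kg.
Tool frame: the origin (TCP) lies at the very end of the fingers, on their centre line; the grasp point (between the pads) lies 19 mm behind it; z points along the fingers, y is the line along which they close (so a half turn about z gives the same grasp; the last joint's range is limited). The gripper opens to 94 mm and grips with 3 to 60 N. Pads are 16 mm wide; open, the fingers measure 119 mm over their backs; the gripper's body (75 mm by 177 mm) begins 78 mm behind the grasp point.
Start: joints at [-0.067, 0.3, 1.521, -0, 1.321, -0.067], TCP at [549.99, -0.002, 205.446] pointing down, gripper open.
Joint ranges: [-3.03, 3.03], [-0.79, 2.21], [0.23, 2.52], [-1.04, 4.18], [0, 3.07], [-2.55, 2.55]. Speed limits (rad/s): [2.22, 2.22, 2.57, 3.14, 3.14, 3.14].

## Interface

Orientations are given as a rotation vector (axis times angle).
In Python, from workcell import get_state, capture, camera_model, close_job gives the robot as it stands.
- The arm moves only by the shell command python3 -m creep 'ROWS' [FORCE]. ROWS is text: rows parted by semicolons, each of 5 numbers parted by spaces: the shift along the tool's x, y, z in units of 25 mm (1.0 is 25 mm), then the turn about the tool's z in units of 5 degrees (1.0 is 5 degrees), then the finger opening in mm, from 0 to 94. In form: dx dy dz spin jaw; .... A call has 1 to 10 rows; each row shifts and turns the commanded pose from where the row before left it, along the tool's axes as they then stand; what a row does not reach is not made up. A row lasts 1/8 s, in which the tool goes at most 62.5 mm and 10.7 degrees, less where a joint would pass 70% of its speed; a pose out of reach is approached as far as the arm can. A call is refused whole if a number of a shift passes 1 or a number of a turn 1, either way. A call with a gripper value outside its range is refused whole. The fingers move at their own pace and stop on an object; FORCE is the grip in N (left out, the last holds). Time passes only in rows, so rows that do not move let the fingers close. It gives the time, the measured TCP pose, the force, the opening and the grip force at its end, in the units of the state.
- get_state(): the state, without advancing time (a new reading comes with each control period).
- capture(name): name is "scene" or "side" or "wrist"; returns (picture, depth): 400x640x3 uint8, red, green, blue; 400x640 float32, mm along the optical axis (not along the pixel's ray), 0 where there is no reading.
- camera_model(name): a dict with "intrinsics" (3x3 intrinsics, pixels), "distortion" ([k1, k2, p1, p2, k3] as OpenCV has them; the pictures are not rectified), "pose" (4x4, takes a point from camera to world coordinates). Camera axes: x right, y up, looking along -z (the intrinsics and any distortion apply to the point x, -y, -z); pixel columns grow to the right and rows downward; lengths in mm; the calibration is good to about 2 mm. A picture is of the moment at which its call begins: read the wrist's pose just before it. camera_model takes no time and is no camera call; for the wrist camera it gives the pose at the moment of the call.
- close_job(): hands the job in; it is judged then, once.
The state is a dict: "time": time; "joint_positions": joint angles; "joint_vel": joint speeds; "joint_efforts": joint torques, N m; "tcp_pos": TCP position; "tool_rot": TCP orientation; "contact_force": force on the tool from outside, world axes, zero at the start; "ft_torque": the same for the moment, N m; "opening": finger opening in mm; "finger_force": force on a finger pad.
Only numpy, scipy, OpenCV 4.12 (cv2) and the standard library are available. Lean on these libraries where they do the work, as an engineer would, in place of code of your own. Each camera call takes 0.05 s, during which the arm holds its last target. There are 200 camera calls.

## Task

Clear the mixing board: slide the black-handled filling knife blade first, fully home, into the empty slot of the wooden knife block and let go of it. Then take up the raw wooden candle block lying on the board and turn it so that its one blind hole faces straight up; the hole is in one of its two square ends, you cannot tell from above which, so stand it up and feel for it with the fingertips if you are not sure. Finish while still holding it in the gripper, hole up and steady, at least 8 cm clear of the board (I will press the metal candle cup in; do not put it down), and leave everything else where it stands.

Things in the scene. Friction and masses are not known exactly. Their poses are not given: they have to be found in the camera images.
- board: white mixing board, 340 (x) x 400 (y) x 12 mm thick, lying fixed on the table. Origin: centre of its underside; its top is 12 mm above the table.
- knife: filling knife lying flat on the board: steel blade (95 mm from neck to tip, 56 mm wide over the last 55 mm, 36 mm nearer the neck, 3 mm thick), black handle (to 105 mm behind the neck, 24 mm wide, 16 mm thick), 0.1 kg. Blade and handle share one flat underside. Origin: on that underside at the neck; x to the blade tip, z up.
- knife_tip (a point): middle of the blade's front edge, half way through its thickness (95 mm ahead of the knife's origin, 1.5 mm above its underside).
- knife_grip (a point): point in the middle of the handle's section, 30 mm behind the neck, 8 mm above the underside: where to grip it, near its centre of mass.
- knife_block: fixed wooden block, 110 (x) x 190 (y) x 62 mm tall, front face to -x; two level slots in it, 48 mm either side of the middle, 72 wide, 9 high, 85 deep, floor 30 mm up, run out 20 mm as a sill, each with a 30 mm sight slit in its roof. Origin: on the table under the middle of the front face, x into the block. Slot at y = +48 mm: taken by a fixed brown-handled knife; y = -48 mm: empty.
- slot (a point): middle of the floor edge of the empty slot's mouth, in the block's front face, 30 mm above the table; x into the slot, y across it, z up. A knife pushed home stops with its tip 85 mm in; let go, it stays.
- holder: raw pale wooden candle block, 56 x 56 x 70 mm, 0.13 kg, lying on a long side, pointing any way. Origin: its centre; its 70 mm length is along its x. One of its square ends (x = +35 or -35 mm: find out which) has a round blind hole in the middle, 38 mm across, 24 mm deep; the other is plain. A fingertip lowered on the middle of an upturned end sinks in if it is the hole.
- water: clear whitish water bottle, 62 mm across, 200 mm tall. Bystander: leave it alone. Origin: centre of its underside.
- thinner: brown bottle, 66 mm across, 170 mm tall. Bystander: leave it alone. Origin: centre of its underside.
- tub: white lidded tub, 90 mm across, 65 mm tall. Bystander: leave it alone. Origin: centre of its underside.
- tin: bare steel tin, 76 mm across, 55 mm tall. Bystander: leave it alone. Origin: centre of its underside.
- cork: cork sanding block lying on the mixing board, 60 x 100 x 30 mm. Bystander: leave it alone. Origin: centre of its underside.
- finished: finished black candle block standing hole-up to the right of the board, 56 x 56 x 70 mm: shows what the hole looks like. Bystander: leave it alone. Origin: centre of its underside.
- brush: flat brush lying to the right of the board, about 200 mm long along its x. Bystander: leave it alone. Origin: centre of its underside.

How it is judged (in metres and radians):
On the way, in this order (a step that is already met when the one before it is completed fails the run):
1. the filling knife is home in the empty slot and let go (x of knife_tip in the frame of slot above 0.07 m and y of knife_tip in the frame of slot between -0.03 and 0.03 m and z of knife_tip in the frame of slot between -0.003 and 0.012 m and angle between the x axis of knife and the x axis of knife_block, either way round below 0.2 rad and contact force between the fingers and knife below 0.1 N), for 0.2 s.
2. the candle block is held hole-up, clear of the board (angle between holder's own x axis and vertical below 0.26 rad and height (world z) of holder above 0.117 m and contact force between the fingers and holder above 1 N), for 0.2 s.
At the end, for the whole second after the job is handed in: Knife tip 70 mm or more into the empty slot, in line within 0.2 rad, knife let go; candle block gripped (over 1 N), hole up within 15 degrees, centre 117 mm or more above the table (70 mm clear of the board), still (0.03 m/s, 0.2 rad/s), touching nothing else (all of step 1 and all of step 2 and linear speed of holder below 0.03 m/s and angular speed of holder below 0.2 rad/s and contact force between holder and board below 0.1 N and contact force between holder and knife below 0.1 N and contact force between holder and knife_block below 0.1 N and contact force between holder and water below 0.1 N and contact force between holder and thinner below 0.1 N and contact force between holder and tub below 0.1 N and contact force between holder and tin below 0.1 N and contact force between holder and cork below 0.1 N and contact force between holder and finished below 0.1 N and contact force between holder and brush below 0.1 N); the arm keeps its last pose, push and grip.
It fails at once if a bystander (bottle, tub, tin, sanding block, finished block, brush) was moved by more than 30 mm (distance of any of water, thinner, tub, tin, cork, finished, brush from where it was at the start of the episode above 0.03 m).
It also fails if it takes over 72 s, if anything falls off the work surface, if the arm or the gripper's body presses on something with over 40 N, if the wrist force passes 120 N, or if a joint passes its speed limit or range.

## Working session

There is one attempt and no reset: what is moved stays moved. The work goes in short steps, Python scripts to look and compute and a shell command to move; the robot and the scene stay as the last step left them, time stands still between calls to the robot, and variables do not carry over. Pictures are saved under pics/ and viewed, at most 11 in all, crops included, and the job is handed in when it is done.

```bash
mkdir -p pics; ls
cat > h.py <<'E'
import numpy as np, cv2
from workcell import get_state, capture, camera_model, close_job
def rays(m,px):
    K=np.array(m["intrinsics"],float);D=np.array(m["distortion"],float)
    u=cv2.undistortPoints(np.array(px,float).reshape(-1,1,2),K,D).reshape(-1,2)
    d=np.c_[u[:,0],-u[:,1],-np.ones(len(u))]
    P=np.array(m["pose"],float); return P[:3,3],d@P[:3,:3].T
def onplane(m,px,z):
    o,d=rays(m,px); return o+d*((z-o[2])/d[:,2])[:,None]
def cloud(m,dep):
    h,w=dep.shape; v,u=np.mgrid[:h,:w]
    o,d=rays(m,np.c_[u.ravel(),v.ravel()])
    return (o+d*dep.reshape(-1,1)).reshape(h,w,3)
def project(m,p):
    P=np.array(m["pose"],float); c=(np.array(p,float).reshape(-1,3)-P[:3,3])@P[:3,:3]
    c=c*[1,-1,-1]
    return cv2.projectPoints(c,np.zeros(3),np.zeros(3),np.array(m["intrinsics"],float),np.array(m["distortion"],float))[0].reshape(-1,2)
E
python3 - <<'E'
from h import *
for n in("scene","side","wrist"):
    m=camera_model(n); p,d=capture(n); np.savez(f"{n}0.npz",p=p,d=d); 
    import pickle; pickle.dump(m,open(n+"0.pkl","wb"))
    cv2.imwrite(f"pics/{n}0.png",p[:,:,::-1]); print(n,np.round(m["pose"],2).tolist(),np.round(m["intrinsics"],1).tolist(),(d>0).mean())
E
```

```text
pics
scene [[0.62, -0.55, 0.56, 1142.56], [0.79, 0.44, -0.43, -518.95], [-0.01, 0.71, 0.71, 804.37], [0.0, 0.0, 0.0, 1.0]] [[450.9, 0.0, 325.0], [0.0, 450.9, 199.3], [0.0, 0.0, 1.0]] 0.99595703125
side [[0.86, 0.3, -0.41, 127.89], [-0.51, 0.47, -0.72, -819.71], [-0.02, 0.83, 0.56, 628.19], [0.0, 0.0, 0.0, 1.0]] [[462.8, 0.0, 321.1], [0.0, 462.8, 197.6], [0.0, 0.0, 1.0]] 0.9959765625
wrist [[1.0, -0.0, 0.0, 550.53], [0.0, 0.96, 0.28, 81.21], [-0.0, -0.28, 0.96, 385.2], [0.0, 0.0, 0.0, 1.0]] [[330.7, 0.0, 319.1], [0.0, 330.7, 199.1], [0.0, 0.0, 1.0]] 0.99621875
```

View pics/scene0.png

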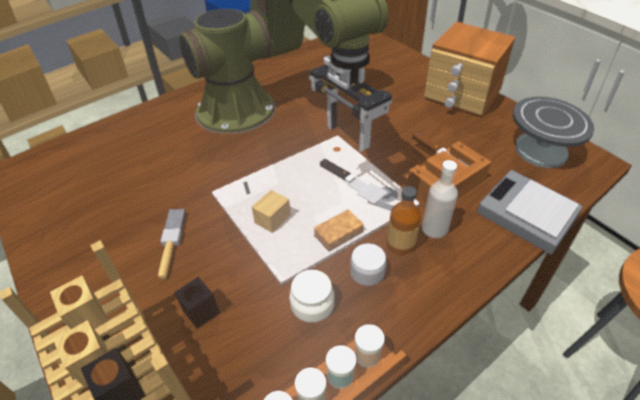

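View pics/side0.png

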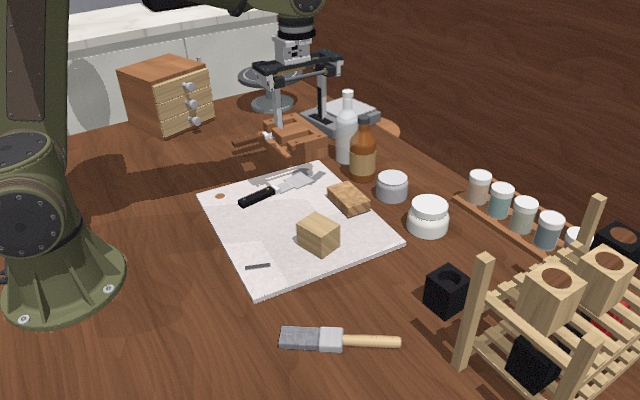

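The scene view shows the knife (handle at 335,170, blade towards 390,195), the holder (272,210), the cork (338,230), and the bottles (405,220 / 440,205). The knife block is at (450,165), behind the bottles. I'll make an orthophoto from the depth.

Run:
```python
from h import *
import pickle
# ortho: x 300..800 (up), y -300..300 (left) ; 1px=1mm ; pane per camera
out=[]
allp=[];allc=[]
for n in("scene","side","wrist"):
    m=pickle.load(open(n+"0.pkl","rb"));z=np.load(n+"0.npz");c=cloud(m,z["d"]).reshape(-1,3);col=z["p"].reshape(-1,3)
    ok=(z["d"].ravel()>0)&(c[:,2]<260)&(c[:,2]>-20); allp.append(c[ok]);allc.append(col[ok])
np.savez("pts.npz",**{f"p{i}":a for i,a in enumerate(allp)},**{f"c{i}":a for i,a in enumerate(allc)})
img=np.zeros((560,800,3),np.uint8)
for i in (0,1,2):
    p,c=allp[i],allc[i]; o=np.argsort(p[:,2]);p=p[o];c=c[o]
    v=(820-p[:,0]).astype(int);u=(400-p[:,1]).astype(int)
    ok=(v>=1)&(v<559)&(u>=1)&(u<799)
    for dv in(0,1):
        for du in (0,1): img[v[ok]-dv,u[ok]-du]=c[ok][:,::-1]
for x in range(300,801,100): cv2.putText(img,str(x),(0,820-x),0,.4,(0,255,255),1)
for y in range(-300,301,100): cv2.putText(img,str(y),(400-y,10),0,.4,(0,255,255),1)
cv2.imwrite("pics/ortho.png",img)
```

```text
(no output)
```

View pics/ortho.png

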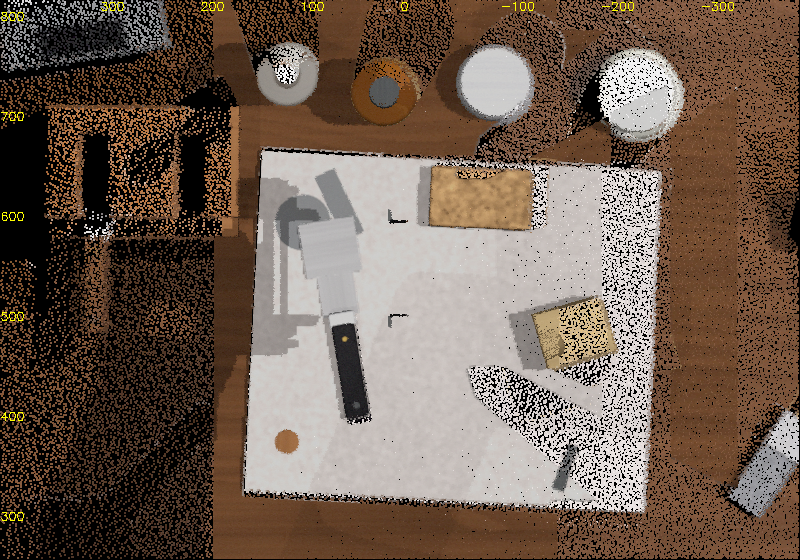

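View pics/wrist0.png

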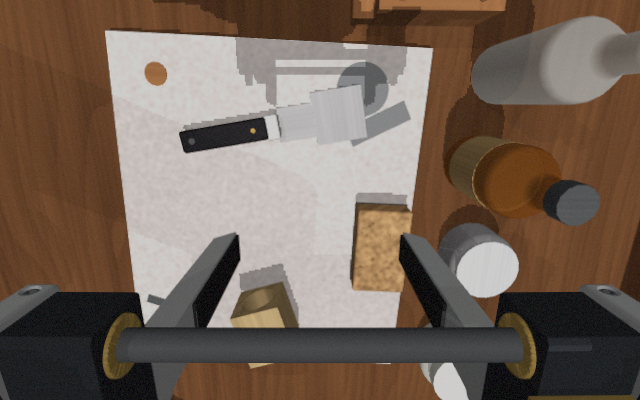

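The ortho picture shows the knife handle at y≈50, x≈400-490. The empty slot's slit is at y≈207 and the holder is near (480,-170). Wrist view (262,297) shows an arc on the holder end that could be the hole. Next I'll fit the numbers.

Run:
```python
from h import *
import pickle
from scipy.spatial.transform import Rotation as R
s=get_state(); print(s["tool_rot"],R.from_rotvec(s["tool_rot"]).as_matrix().round(3).tolist(),s["opening"],s["time"])
z=np.load("pts.npz"); P=[z[f"p{i}"] for i in range(3)];C=[z[f"c{i}"].astype(int) for i in range(3)]
def rect(q): 
    r=cv2.minAreaRect(q.astype(np.float32)); return np.round(r[0],1),np.round(r[1],1),round(r[2],1)
for i,n in enumerate(("scene","side","wrist")):
    p,c=P[i],C[i]; x,y,h=p.T; print("==",n)
    g=(x>380)&(x<520)&(y>-100)&(y<100)&(h>-5)&(h<13+3); print("board z",np.median(p[g,2]))
    k=(x>380)&(x<520)&(y>0)&(y<110)&(c.max(1)<75)&(h>20)&(h<40)
    if k.sum()>30:
        print("handle",rect(p[k,:2]),np.median(p[k,2]),k.sum())
    b=(x>540)&(x<620)&(y>20)&(y<140)&(h>13.8)&(h<22)
    if b.sum()>30: print("blade?",rect(p[b,:2]),b.sum())
    t=(x>400)&(x<560)&(y>-250)&(y<-80)&(h>64)&(h<72); print("holder top",t.sum()); 
    if t.sum()>30: print(rect(p[t,:2]),np.median(p[t,2]), cv2.boxPoints(cv2.minAreaRect(p[t,:2].astype(np.float32))).round(0).tolist())
    kb=(x>560)&(x<760)&(y>140)&(y<380)&(h>56)&(h<68); print("block top",kb.sum())
    if kb.sum()>30: print(rect(p[kb,:2]),np.median(p[kb,2]),cv2.boxPoints(cv2.minAreaRect(p[kb,:2].astype(np.float32))).round(0).tolist())
    sl=(x>540)&(x<620)&(y>150)&(y<380)&(h>24)&(h<36)
    if sl.sum()>30: print("sill",np.percentile(p[sl],[2,50,98],axis=0).round(1).tolist())
w=cv2.imread("pics/wrist0.png")[225:375,200:360]; sd=cv2.imread("pics/side0.png")[190:280,270:366]
cv2.imwrite("pics/zoom.png",np.hstack([cv2.resize(w,(480,450),interpolation=2),cv2.resize(sd,(320,450))]) )
```

```text
[-2.22100871e+00 -2.22095776e+00  8.75448718e-04] [[0.0, 1.0, -0.001], [1.0, -0.0, 0.0], [0.0, -0.001, -1.0]] 94.08842132326484 0.15
== scene
board z 12.139301372344903
blade? (array([580.2,  79. ]), array([ 79.2, 117.1]), 0.7) 411
holder top 560
(array([ 487.4, -174.3]), array([58. , 72.1]), 17.1) 67.88887871650553 [[449.0, -148.0], [470.0, -217.0], [526.0, -200.0], [505.0, -131.0]]
block top 1420
(array([656.7, 256.7]), array([116. , 196.6]), 0.3) 62.71993622829228 [[598.0, 355.0], [599.0, 158.0], [715.0, 159.0], [714.0, 355.0]]
sill [[553.8, 159.6, 25.2], [593.6, 227.7, 30.6], [619.1, 340.6, 35.4]]
== side
board z 12.231814727646224
handle (array([443.8,  44.5]), array([91.1, 26.7]), 11.5) 27.478005657485028 274
blade? (array([579.8,  79.2]), array([117.9,  78.8]), 90.0) 305
holder top 668
(array([ 485.6, -175.4]), array([58.8, 73.2]), 16.8) 67.98921379047994 [[447.0, -149.0], [468.0, -219.0], [524.0, -202.0], [503.0, -132.0]]
block top 1039
(array([656.6, 255.1]), array([197.9, 112.8]), 89.8) 62.515916817197194 [[600.0, 156.0], [713.0, 156.0], [713.0, 354.0], [601.0, 354.0]]
sill [[560.1, 160.1, 24.4], [594.0, 229.8, 30.5], [616.1, 345.7, 35.2]]
== wrist
board z 13.057863275728522
handle (array([447.9,  48.8]), array([93.2, 22.7]), 9.4) 28.937443691599242 1809
blade? (array([580.2,  80.4]), array([119.1,  79.8]), 89.9) 4305
holder top 947
(array([ 487.1, -174.7]), array([57. , 71.4]), 16.6) 68.71386685218732 [[450.0, -149.0], [470.0, -217.0], [525.0, -201.0], [504.0, -132.0]]
block top 1553
(array([669.6, 162.5]), array([ 24.3, 135.2]), 81.1) 62.90349041416698 [[601.0, 161.0], [735.0, 140.0], [738.0, 164.0], [605.0, 185.0]]
sill [[582.1, 160.7, 25.6], [593.5, 167.1, 30.8], [616.5, 176.2, 34.6]]
```

View pics/zoom.png

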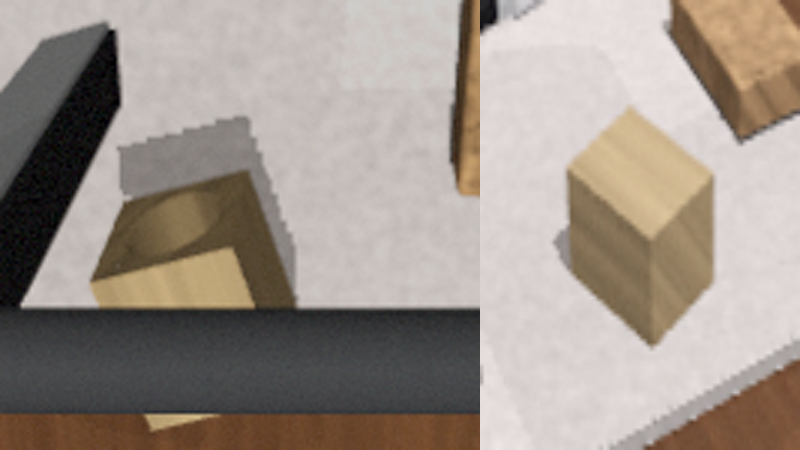

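The zoom shows the blind hole (170,220 in the zoom) in the holder's +y end, and the side view shows the other end plain. Fits:
- **Knife:** grip at (476, 53.4), yaw 9.4°
- **Slot:** (601.5, 208), yaw about 0
- **Holder:** centre (487, -175), hole direction at yaw 106°

I'll spin by −99.4° first.

```bash
python3 -m creep '0 0 0 -1 50;0 0 0 -1 50;0 0 0 -1 50;0 0 0 -1 50;0 0 0 -1 50;0 0 0 -1 50;0 0 0 -1 50;0 0 0 -1 50;0 0 0 -1 50;0 0 0 -1 50'; python3 -m creep '0 0 0 -1 50;0 0 0 -1 50;0 0 0 -1 50;0 0 0 -1 50;0 0 0 -1 50;0 0 0 -1 50;0 0 0 -1 50;0 0 0 -1 50;0 0 0 -1 50;0 0 0 -0.9 50'
cat >> h.py <<'E'
from scipy.spatial.transform import Rotation as R
def go(x,y,z):
    s=get_state();M=R.from_rotvec(s["tool_rot"]).as_matrix()
    d=M.T@(np.array([x,y,z])-s["tcp_pos"])
    print("t",round(s["time"],2),"tcp",np.round(s["tcp_pos"],1),"yaw tooly",round(np.degrees(np.arctan2(M[1,1],M[0,1])),1),"tilt",round(np.degrees(np.arccos(-M[2,2])),2),"F",np.round(s["contact_force"],1),"grip",np.round(s["finger_force"],1),round(s["opening"],1),"j6",round(s["joint_positions"][5],2)," => units",np.round(d/25,2))
E
python3 -c "
from h import *
go(476,53.4,100); go(476,53.4,14)"
```

```text
time: 1.4
tcp_pos: [549.9, 0.0, 205.2]
tool_rot: [-1.07, -2.953, 0.0]
contact_force: [0.2, 0.3, 0.3]
opening: 49.9
finger_force: 0.0
time: 2.65
tcp_pos: [549.9, 0.0, 205.2]
tool_rot: [0.264, -3.13, -0.0]
contact_force: [-0.3, -0.2, -0.4]
opening: 50.3
finger_force: 0.0
t 2.65 tcp [549.9   0.  205.2] yaw tooly 99.7 tilt 0.03 F [-0.3 -0.2 -0.4] grip 0.0 50.3 j6 -1.81  => units [2.55 2.6  4.21]
t 2.65 tcp [549.9   0.  205.2] yaw tooly 99.7 tilt 0.03 F [-0.3 -0.2 -0.4] grip 0.0 50.3 j6 -1.81  => units [2.55 2.6  7.65]
```

```bash
python3 -m creep '0.51 0.52 0.84 0 50;0.51 0.52 0.84 0 50;0.51 0.52 0.84 0 50;0.51 0.52 0.84 0 50;0.51 0.52 0.85 0 50;0 0 0 0 50;0 0 0 0 50'
python3 - <<'E'
from h import *
go(476,53.4,14)
m=camera_model("wrist");p,d=capture("wrist");cv2.imwrite("pics/w1.png",p[:,:,::-1])
c=cloud(m,d);x,y,h=np.moveaxis(c,2,0)
k=(x>360)&(x<520)&(y>0)&(y<110)&(p.max(2)<75)&(h>20)&(h<36)&(d>0)
r=cv2.minAreaRect(c[k][:,:2].astype(np.float32));print(r,k.sum(),np.median(h[k]))
print(project(m,[[476,53.4,28],[601,208,30]]))
E
```

```text
time: 3.52
tcp_pos: [477.3, 53.3, 101.1]
tool_rot: [-0.26, 3.13, -0.0]
contact_force: [0.1, -0.1, 0.3]
opening: 50.0
finger_force: 0.0
t 3.52 tcp [477.3  53.3 101.1] yaw tooly 99.5 tilt 0.07 F [ 0.1 -0.1  0.3] grip 0.0 50.0 j6 -1.7  => units [0.05 0.01 3.48]
((447.1584777832031, 48.45466995239258), (93.10941314697266, 23.171899795532227), 9.463826179504395) 3394 28.999300440150563
[[319.58914286 205.97406265]
 [461.79593876 359.8392739 ]]
```

View pics/w1.png

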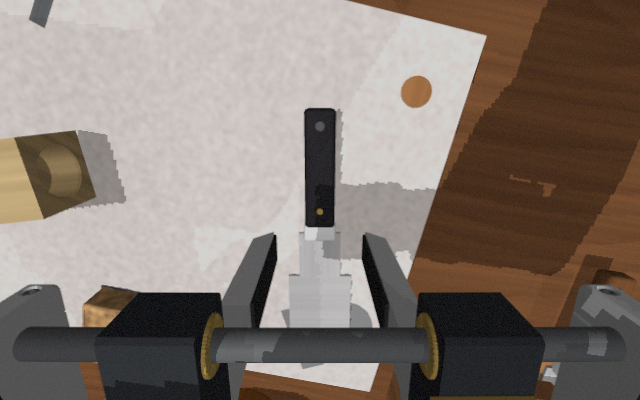

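The view shows the handle centred between the fingers (320,165) and confirms the hole in the holder at (60,170). I'll go down and grip.

```bash
python3 -m creep '0.05 0 0.9 0 50;0 0 0.9 0 50;0 0 0.9 0 50;0 0 0.76 0 50;0 0 0 0 50;0 0 0 0 50' 30 && python3 -m creep '0 0 0 0 15;0 0 0 0 10;0 0 0 0 5;0 0 0 0 5;0 0 0 0 5;0 0 0 0 5' 40; python3 -c "
from h import *
go(476,53.4,64)"
```

```text
time: 4.32
tcp_pos: [475.8, 53.1, 14.3]
tool_rot: [-0.259, 3.13, -0.0]
contact_force: [-0.5, 0.1, -0.1]
opening: 50.1
finger_force: 0.0
time: 5.08
tcp_pos: [475.2, 53.4, 13.8]
tool_rot: [-0.26, 3.131, -0.0]
contact_force: [-1.4, 1.0, 4.7]
opening: 23.7
finger_force: 40.0
t 5.08 tcp [475.2  53.4  13.8] yaw tooly 99.5 tilt 0.01 F [-1.4  1.   4.7] grip 40.0 23.7 j6 -1.7  => units [-0.03 -0.01 -2.01]
```

```bash
python3 -m creep '0 0 -0.5 0 5;0 0 -0.7 0 5;0.5 0 -0.8 0 5;0.7 0 0 0.95 5;0.7 0 0 0.95 5;0 0 0 0 5;0 0 0 0 5'; python3 -c "
from h import *
go(430,208,64)"
```

```text
time: 5.95
tcp_pos: [428.8, 47.0, 64.1]
tool_rot: [-0.003, 3.141, 0.0]
contact_force: [0.2, -0.8, -1.8]
opening: 23.4
finger_force: 40.0
t 5.95 tcp [428.8  47.   64.1] yaw tooly 90.1 tilt 0.05 F [ 0.2 -0.8 -1.8] grip 40.0 23.4 j6 -1.55  => units [-0.06  6.44  0.01]
```

```bash
python3 -m creep '0 0.5 0 0 5;0 0.9 0 0 5;0 0.9 0 0 5;0 0.9 0 0 5;0 0.9 0.2 0 5;0 0.9 0.3 0 5;0 0.9 0.3 0 5;0 0.54 0.3 0 5;0 0 0 0 5;0 0 0 0 5'
python3 - <<'E'
from h import *
go(430,208,34.8)
for n in("side","scene"):
    m=camera_model(n);p,d=capture(n)
    c=cloud(m,d);x,y,h=np.moveaxis(c,2,0)
    b=(d>0)&(x>460)&(x<572)&(y>170)&(y<250)&(h>22)&(h<60); q=c[b]
    print(n,b.sum())
    for a in range(460,575,10):
        t=q[(q[:,0]>=a)&(q[:,0]<a+10)]
        if len(t): print(a,len(t),np.percentile(t[:,1],[3,97]).round(1),np.median(t[:,2]).round(1))
    u,v=project(m,[540,208,40])[0]; u=int(np.clip(u,130,510));v=int(np.clip(v,100,300))
    cv2.imwrite(f"pics/{n}2.png",cv2.resize(p[v-75:v+75,u-100:u+100,::-1],(800,600)))
E
```

```text
time: 7.2
tcp_pos: [428.2, 207.7, 36.3]
tool_rot: [0.0, -3.142, 0.0]
contact_force: [-0.4, -0.4, -1.4]
opening: 23.6
finger_force: 40.0
t 7.2 tcp [428.2 207.7  36.3] yaw tooly 90.0 tilt 0.01 F [-0.4 -0.4 -1.4] grip 40.0 23.6 j6 -1.2  => units [-0.07  0.01  0.06]
side 328
460 26 [190.8 222.4] 38.0
470 26 [191.1 223. ] 37.8
480 31 [188.7 225.5] 37.9
490 36 [181.5 235.3] 38.0
500 41 [179.3 232.7] 37.8
510 40 [179.4 232.2] 37.8
520 43 [178.4 236.5] 37.3
530 39 [181.7 231.8] 37.5
540 41 [181.3 232.7] 37.7
550 5 [184.7 232.6] 36.8
scene 427
460 37 [190.9 224.5] 38.5
470 33 [191.2 224.1] 37.8
480 35 [190.3 222.9] 37.7
490 37 [188.3 233.6] 37.5
500 49 [180.4 235.1] 38.0
510 51 [180.  234.4] 37.7
520 49 [178.8 234.2] 37.8
530 58 [180.7 232.9] 38.1
540 54 [181.  234.8] 37.7
550 24 [181.5 234.4] 37.7
```

View pics/side2.png

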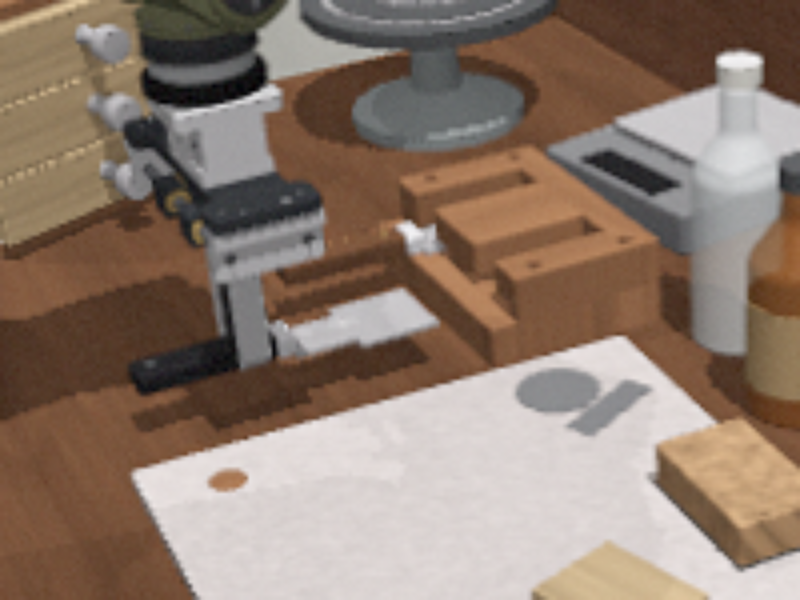

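The view shows the knife held level in front of the empty slot, blade at (390,315) and slot mouth at (490,300). I'll lower it about 1.5 mm and push in.

```bash
python3 -m creep '-0.4 0.04 0.06 0 5;-0.5 0 0 0 5;-0.5 0 0 0 5;-0.5 0 0 0 5;-0.5 0 0 0 5;-0.5 0 0 0 5' && python3 -m creep '-0.5 0 0 0 5;-0.5 0 0 0 5;-0.5 0 0 0 5;-0.4 0 0 0 5;0 0 0 0 5'; python3 -c "
from h import *
go(562,208,34.8)"
```

```text
time: 8.05
tcp_pos: [501.5, 208.9, 34.6]
tool_rot: [-0.0, -3.141, 0.0]
contact_force: [0.2, 0.3, -0.9]
opening: 23.4
finger_force: 40.0
time: 8.68
tcp_pos: [548.6, 208.9, 34.6]
tool_rot: [0.0, 3.142, 0.0]
contact_force: [-1.1, -0.2, -1.3]
opening: 23.6
finger_force: 40.0
t 8.68 tcp [548.6 208.9  34.6] yaw tooly 90.0 tilt 0.0 F [-1.1 -0.2 -1.3] grip 40.0 23.6 j6 -1.27  => units [-0.54 -0.04 -0.01]
```

```bash
python3 -m creep '-0.16 0 0 0 5;-0.16 0 0 0 5;-0.12 0 0 0 5;0 0 0 0 5'; python3 -m creep '-0.06 0 0 0 5;-0.06 0 0 0 5;0 0 0 0 5'; python3 -m creep '-0.06 0 0 0 5;-0.06 0 0 0 5;0 0 0 0 5'
```

```text
time: 9.18
tcp_pos: [559.3, 209.0, 34.7]
tool_rot: [0.0, 3.142, 0.0]
contact_force: [0.1, 0.2, -0.8]
opening: 23.5
finger_force: 40.0
time: 9.55
tcp_pos: [562.2, 209.0, 34.7]
tool_rot: [-0.0, 3.142, -0.0]
contact_force: [0.1, -0.5, -0.6]
opening: 23.9
finger_force: 40.0
time: 9.93
tcp_pos: [563.1, 209.2, 33.9]
tool_rot: [0.0, -3.136, 0.001]
contact_force: [-13.2, 1.3, 1.2]
opening: 23.6
finger_force: 40.0
```

```bash
python3 -m creep '0 0 0.08 0 5;0 0 0 0 24;0 0 0 0 35;0 0 0 0 50;0 0 0 0 50;0 0 0 0 50'; python3 -m creep '0 0 -0.5 0 50;0 0 -1 0 50;0 0 -1 0 50;0 0 -1 0 50;0 0 -1 0 50;0 0 0 0 50'
python3 - <<'E'
from h import *
go(487,-175,160)
for n in("side","scene"):
    m=camera_model(n);p,d=capture(n);c=cloud(m,d);x,y,h=np.moveaxis(c,2,0)
    b=(d>0)&(x>460)&(x<600)&(y>180)&(y<240)&(h>34)&(h<75)&(p.max(2)<80)
    r=cv2.minAreaRect(c[b][:,:2].astype(np.float32));print(n,b.sum(),r,np.percentile(c[b],[2,98],axis=0).round(1))
    if n=="scene":
        u,v=project(m,[600,208,40])[0].astype(int);cv2.imwrite("pics/k3.png",cv2.resize(p[v-60:v+60,u-80:u+80,::-1],(640,480)))
E
```

```text
time: 10.68
tcp_pos: [565.2, 209.0, 32.8]
tool_rot: [0.0, 3.141, 0.0]
contact_force: [0.2, 0.5, 0.3]
opening: 50.0
finger_force: 0.0
time: 11.42
tcp_pos: [566.0, 209.2, 147.7]
tool_rot: [0.0, 3.138, 0.002]
contact_force: [0.1, -0.2, -0.8]
opening: 50.3
finger_force: 0.0
t 11.43 tcp [566.  209.2 147.7] yaw tooly 90.0 tilt 0.24 F [ 0.1 -0.2 -0.8] grip 0.0 50.3 j6 -1.28  => units [  3.16 -15.37  -0.52]
side 264 ((530.3392944335938, 206.85939025878906), (90.94705200195312, 31.688796997070312), 2.693094491958618) [[486.1 194.4  34.8]
 [574.5 219.3  48.2]]
scene 245 ((534.13818359375, 207.38809204101562), (87.23323822021484, 25.62612533569336), 1.0183998346328735) [[492.3 196.   35.1]
 [577.2 218.7  49.8]]
```

View pics/k3.png

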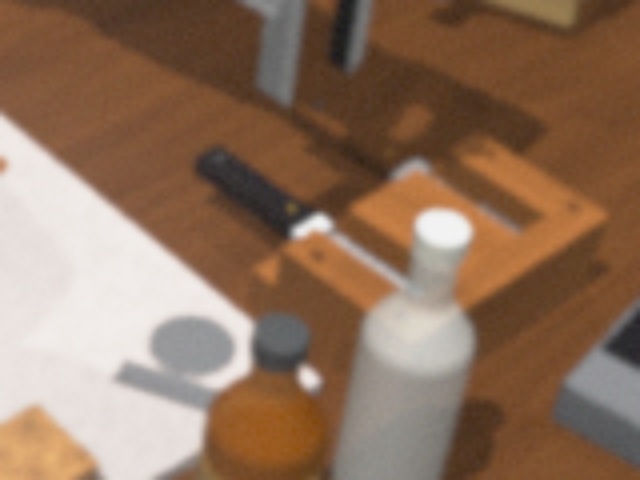

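The crop shows the knife home in the empty slot, its neck on the sill at (310,225) and its rear at x≈486, which puts the tip at about 686. Now the holder. Plan:
1. Grip lightly near the hole end with only the fingertips.
2. Let it swing, then roll it over its plain-end edge.

```bash
python3 -m creep '0.2 -1 0 0 80;0.3 -1 0 0 80;0.4 -1 0 0 80;0.4 -1 0 0 80;0.4 -1 0 0 80;0.4 -1 0 0 80;0.4 -1 0 0 80;0.4 -1 0 0 80;0.3 -1 0 0 80;0.2 -1 0 0 80' && python3 -m creep '0 -1 0 0 80;0 -1 0 0 80;0 -1 0 0 80;0 -1 0 0 80;0 -0.4 0 1 80;0 0 0 1 80;0 0 0 1 80;0 0 0 1 80;0 0 0 1 80;0 0 0 1 80' 3 && python3 -m creep '0 0 0 1 80;0 0 0 1 80;0 0 0 1 80;0 0 0 1 80;0 0 0 1 80;0 0 0 1 80;0 0 0 1 80;0 0 0 1 80;0 0 0 0.75 80;0 0 0 0 80'
python3 - <<'E'
from h import *
go(480,-150.8,61)
m=camera_model("wrist");p,d=capture("wrist");cv2.imwrite("pics/w4.png",p[:,:,::-1])
c=cloud(m,d);x,y,h=np.moveaxis(c,2,0)
t=(d>0)&(x>420)&(x<550)&(y>-240)&(y<-100)&(h>64)&(h<73)
r=cv2.minAreaRect(c[t][:,:2].astype(np.float32));print(t.sum(),r,np.median(h[t]))
E
```

```text
time: 12.78
tcp_pos: [479.3, -41.7, 144.2]
tool_rot: [0.0, -3.14, -0.0]
contact_force: [0.6, -0.2, -1.1]
opening: 79.8
finger_force: 0.0
time: 14.02
tcp_pos: [479.6, -150.8, 144.1]
tool_rot: [-0.817, -3.032, -0.0]
contact_force: [-0.2, -0.2, 0.8]
opening: 79.5
finger_force: 0.0
time: 15.28
tcp_pos: [479.7, -150.9, 144.3]
tool_rot: [-1.884, -2.512, 0.001]
contact_force: [0.3, -0.1, -0.0]
opening: 79.8
finger_force: 0.0
t 15.28 tcp [ 479.7 -150.9  144.3] yaw tooly 16.3 tilt 0.09 F [ 0.3 -0.1 -0. ] grip 0.0 79.8 j6 -0.66  => units [-0.    0.02  3.33]
5363 ((487.02667236328125, -175.4078826904297), (56.11590576171875, 70.48439025878906), 16.268835067749023) 69.10009328891408
```

```bash
python3 -m creep '0 0 0.9 0 80;0 0 0.9 0 80;0 0 0.9 0 80;0 0 0.63 0 80;0 0 0 0 80;0 0 0 0 60;0 0 0 0 50;0 0 0 0 50;0 0 0 0 50' 4 && python3 -m creep '0 0 -0.3 0 50;0 0 -0.5 0 50;0 0 -0.7 0 50;0 0 -0.7 0 50;0 0 0 0 50;0 0 0 0 50;0 0 0 0 50'
python3 - <<'E'
from h import *
go(480,-150.8,61)
m=camera_model("side");p,d=capture("side");u,v=project(m,[480,-160,90])[0].astype(int)
cv2.imwrite("pics/s5.png",cv2.resize(p[v-75:v+75,u-100:u+100,::-1],(600,450)))
E
```

```text
time: 16.45
tcp_pos: [480.3, -151.1, 62.4]
tool_rot: [1.885, 2.513, 0.0]
contact_force: [-1.7, 0.0, 5.3]
opening: 55.7
finger_force: 4.0
time: 17.32
tcp_pos: [479.8, -150.9, 116.3]
tool_rot: [-1.885, -2.512, 0.0]
contact_force: [0.5, 0.2, -1.4]
opening: 56.0
finger_force: 4.0
t 17.32 tcp [ 479.8 -150.9  116.3] yaw tooly 16.2 tilt 0.07 F [ 0.5  0.2 -1.4] grip 4.0 56.0 j6 -0.66  => units [-0.    0.01  2.21]
```

View pics/s5.png

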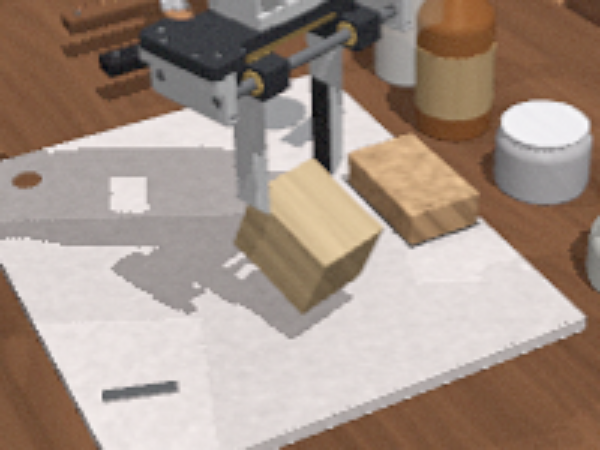

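The block is held and has swung about 40° with its hole end upward. I'll measure the tilt from the depth.

```bash
python3 -m creep '0.6 0 0 0 50;0.8 0 0 0 50;0.8 0 0 0 50;0.6 0 0 0 50;0.2 0 0 0 50;0 0 0 0 50;0 0 0 0 50;0 0 0 0 50'
cat >> h.py <<'E'
def tilt(names=("side","scene")):
    s=get_state();M=R.from_rotvec(s["tool_rot"]).as_matrix();T=np.array(s["tcp_pos"])
    for n in names:
        m=camera_model(n);p,d=capture(n);c=cloud(m,d)
        hsv=cv2.cvtColor(p,cv2.COLOR_RGB2HSV)
        q=(c-T)@M  # tool coords
        k=(d>0)&(np.abs(q[...,1])<40)&(np.abs(q[...,0])<110)&(c[...,2]>16)&(c[...,2]<T[2]+60)&(hsv[...,1]>60)&(hsv[...,0]<30)&(hsv[...,2]>60)
        k=cv2.erode(k.astype(np.uint8),np.ones((3,3)))>0
        # normals by local cross products, keep those in tool xz-plane
        a=np.roll(q,-2,1)-np.roll(q,2,1);b=np.roll(q,-2,0)-np.roll(q,2,0);nn=np.cross(a,b);nn/=np.linalg.norm(nn,axis=2,keepdims=True)+1e-9
        o=M.T@(np.array(m["pose"])[:3,3]-T);nn*=np.sign(((o-q)*nn).sum(2,keepdims=True))
        g=k&(np.abs(nn[...,1])<0.4)
        # angle of face normal from up toward tool +x
        ang=np.degrees(np.arctan2(nn[...,0][g],-nn[...,2][g]))
        Q=q[g]
        H,e=np.histogram(ang,bins=np.arange(-180,181,10));top=np.argsort(H)[-3:][::-1]
        print(n,"tcp",T.round(1),"normal angle bins",[(int(e[i]),int(H[i]),round(float(np.median(ang[(ang>=e[i])&(ang<e[i+1])])),1)) for i in top if H[i]>0],"lowest",np.percentile(c[k][:,2],1).round(1),"x ext",np.percentile(q[k][:,0],[1,99]).round(1))
E
python3 -c "
from h import *
tilt(('side','scene','wrist'))"
```

```text
time: 18.38
tcp_pos: [459.2, -79.4, 116.9]
tool_rot: [-1.886, -2.513, 0.0]
contact_force: [-0.4, 0.4, -0.8]
opening: 55.7
finger_force: 4.0
side tcp [459.2 -79.4 116.9] normal angle bins [(-30, 169, -25.2), (-40, 130, -34.6), (-20, 126, -15.7)] lowest 56.6 x ext [-54.2  18.8]
scene tcp [459.2 -79.4 116.9] normal angle bins [(-30, 111, -25.5), (-20, 82, -15.4), (-40, 81, -33.8)] lowest 60.7 x ext [-53.8  17.2]
wrist tcp [459.2 -79.4 116.9] normal angle bins [(-30, 2438, -25.8), (-40, 1605, -32.9), (60, 1024, 65.3)] lowest 75.5 x ext [-52.   31.2]
```

```bash
python3 -m creep '0 0 0.5 0 50;0 0 0.5 0 50;0 0 0.25 0 50;0 0 0.1 0 50;0 0 0 0 50'; python3 -m creep '-0.37 0 -0.1 0 50;-0.38 0 -0.05 0 50;-0.39 0 0 0 50;-0.39 0 0.03 0 50;0 0 0 0 50;0 0 0 0 50'; python3 -c "
from h import *
tilt(('side','wrist'))"
```

```text
time: 19.15
tcp_pos: [459.1, -79.0, 83.2]
tool_rot: [-1.885, -2.513, 0.0]
contact_force: [-0.4, 0.1, -1.0]
opening: 55.9
finger_force: 4.0
time: 19.9
tcp_pos: [469.9, -116.1, 86.3]
tool_rot: [1.885, 2.512, -0.0]
contact_force: [-1.5, -0.9, 5.7]
opening: 55.7
finger_force: 4.0
side tcp [ 469.9 -116.1   86.3] normal angle bins [(-50, 138, -45.7), (-60, 135, -54.0), (-70, 121, -64.6)] lowest 27.1 x ext [-32.7  37.3]
wrist tcp [ 469.9 -116.1   86.3] normal angle bins [(-60, 1712, -52.4), (40, 969, 45.0), (30, 921, 35.1)] lowest 55.4 x ext [-28.4  49.8]
```

It's rotating about its edge as planned, now about 53°. I'll continue the arc.

```bash
python3 -m creep '-0.38 0 0.07 0 50;-0.38 0 0.12 0 50;-0.36 0 0.16 0 50;-0.34 0 0.2 0 50;-0.31 0 0.24 0 50;0 0 0 0 50;0 0 0 0 50'; python3 -c "
from h import *
tilt(('side','wrist'))"
```

```text
time: 20.88
tcp_pos: [482.0, -157.9, 66.2]
tool_rot: [-1.885, -2.512, -0.0]
contact_force: [0.4, 0.6, -0.7]
opening: 55.9
finger_force: 4.0
side tcp [ 482.  -157.9   66.2] normal angle bins [(-90, 149, -86.4), (-100, 135, -93.9), (-80, 46, -77.6)] lowest 21.1 x ext [-3.3 49.9]
wrist tcp [ 482.  -157.9   66.2] normal angle bins [(90, 1186, 91.2), (0, 990, 4.7), (-10, 987, -5.3)] lowest 33.4 x ext [ 0.4 54.5]
```

```bash
python3 -m creep '0 0 0 0 60;0 0 0 0 70;0 0 0 0 80;0 0 0 0 80;0 0 -0.6 0 80;0 0 -1 0 80;0 0 -1 0 80;0.5 0 -0.5 0 80;0.5 0 0 0 80;0 0 0 0 80'
python3 - <<'E'
from h import *
m=camera_model("wrist");p,d=capture("wrist");cv2.imwrite("pics/w6.png",p[:,:,::-1])
c=cloud(m,d);x,y,h=np.moveaxis(c,2,0)
t=(d>0)&(x>400)&(x<560)&(y>-240)&(y<-60)&(h>76)&(h<90)
r=cv2.minAreaRect(c[t][:,:2].astype(np.float32));print(t.sum(),r,np.median(h[t]))
go(r[0][0],r[0][1],32)
E
```

```text
time: 22.22
tcp_pos: [474.7, -133.1, 143.4]
tool_rot: [-1.883, -2.514, 0.0]
contact_force: [-0.3, -0.5, -0.7]
opening: 80.3
finger_force: 0.0
3572 ((475.8797607421875, -133.66629028320312), (56.273841857910156, 56.79638671875), 16.392717361450195) 83.0120191026861
t 22.27 tcp [ 474.8 -133.6  143.3] yaw tooly 16.3 tilt 0.07 F [ 0.  -0.  -0.4] grip 0.0 80.1 j6 -0.63  => units [-0.02  0.04  4.45]
```

View pics/w6.png

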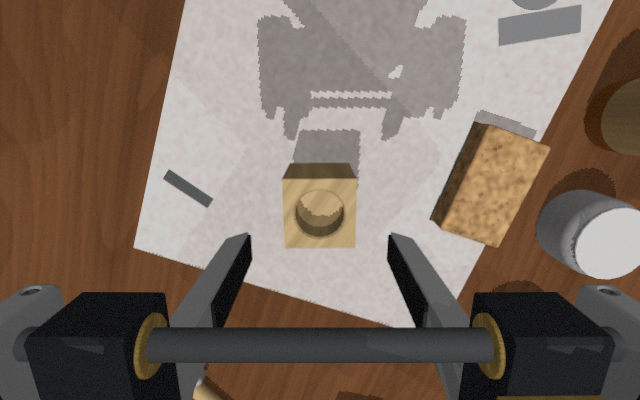

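The block stands upright, hole up (320,210), square with the jaws and centred. I'll lower, grip firmly and lift about 110 mm.

```bash
python3 -m creep '0 0.04 0.9 0 80;0 0 0.9 0 80;0 0 0.9 0 80;0 0 0.9 0 80;0 0 0.85 0 80;0 0 0 0 80;0 0 0 0 60;0 0 0 0 45;0 0 0 0 45;0 0 0 0 45' 25 && python3 -m creep '0 0 -0.3 0 45;0 0 -0.6 0 45;0 0 -0.8 0 45;0 0 -0.9 0 45;0 0 -0.9 0 45;0 0 -0.6 0 45;0 0 -0.3 0 45;0 0 0 0 45;0 0 0 0 45;0 0 0 0 45'
python3 - <<'E'
from h import *
go(475,-133,142)
for n in("side","scene"):
    m=camera_model(n);p,d=capture(n);c=cloud(m,d);x,y,h=np.moveaxis(c,2,0)
    b=(d>0)&(np.hypot(x-475,y+133)<45)&(h>90)&(p[...,0]>p[...,2].astype(int)+20)
    print(n,np.percentile(h[b],[1,99]).round(1))
    print("knife handle",np.percentile(c[(d>0)&(x>460)&(x<600)&(y>180)&(y<240)&(h>34)&(h<75)&(p.max(2)<80)],[2,98],axis=0).round(1).tolist())
m=camera_model("side");p,d=capture("side");cv2.imwrite("pics/s7.png",p[:,:,::-1])
E
```

```text
time: 23.52
tcp_pos: [476.4, -134.1, 33.3]
tool_rot: [1.885, 2.513, 0.0]
contact_force: [-1.8, 1.2, 5.8]
opening: 55.8
finger_force: 25.0
time: 24.78
tcp_pos: [476.0, -133.8, 142.1]
tool_rot: [-1.885, -2.512, 0.0]
contact_force: [-0.0, 0.1, -1.0]
opening: 56.1
finger_force: 25.0
t 24.77 tcp [ 476.  -133.8  142.1] yaw tooly 16.2 tilt 0.06 F [-0.   0.1 -1. ] grip 25.0 56.1 j6 -0.63  => units [ 0.04 -0.03  0.  ]
side [122.4 457.5]
knife handle [[485.4, 194.5, 34.3], [533.3, 218.1, 48.1]]
scene [123.6 457.6]
knife handle [[492.4, 196.2, 35.2], [576.4, 218.2, 49.1]]
```

View pics/s7.png

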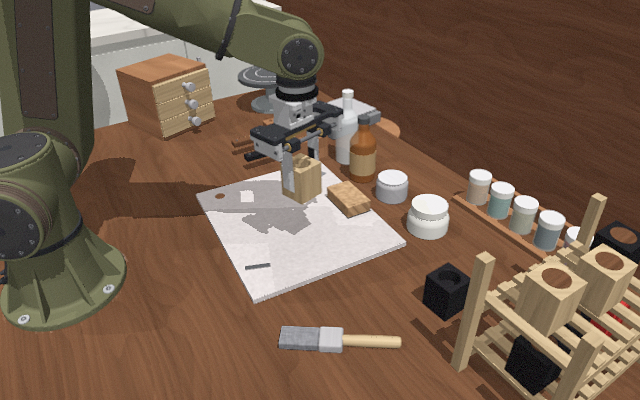

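The block is held upright at (302,178), its bottom at about 122 mm (110 mm clear of the board). The knife is still in place and the bystanders haven't moved. I'm handing the job in.

```bash
python3 -c "
from h import *
print(close_job())"
```

```text
the job is handed in; nothing more can be done
None
```

The job is handed in: the filling knife is home in the empty slot and released, and the candle block is gripped hole-up about 11 cm above the board; the hand-in call returned no verdict.

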